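Index the parts carousel and stow the loupe

TASK

Push the bench carousel gently round (counterclockwise seen from above) by one of its upright posts until its spring index pin snaps into the rim notch and the empty seat is held at the pin. The pin's exact place is only roughly known, so stop as soon as you feel the notch come up against it and do not force it. Then set the loupe upright, wide end down, into that empty seat, let go of it, and leave the other things on the bench where they are.

Things in the scene. Friction and masses are not known exactly. Their poses are not given: they have to be found in the camera images.
- carousel: Base of the bench carousel, fixed to the bench: grey round plate 256 mm across, 8 mm thick, with a tongue reaching 178 mm from the centre along its -x axis. Origin: on the turntable's axis at bench height, z up. It carries an aluminium turntable 240 mm across, top 26 mm above the bench. A push of more than 16 N on any part of the carousel harms it.
- turntable (a joint): Turntable angle, rad, growing counterclockwise from above; at 0 the empty seat lies on the base's -x axis. Starts between -1.3 and -0.7; latched, it is within 0.24 of 0, wherever the bracket stands. Friction 0.22 N m (3 to 6 N at a post while the pin rides on the rim): it stays where it is left. The rim has one notch, 10 mm wide, in line with the empty seat. Limits -2.9, 1.2.
- index_pin (a joint): How far the 7 mm steel spring pin is pushed out, m: 0.010 riding on the plain rim, 0 once snapped into the notch (3 mm play, blocked both ways). It sits in a black bracket, top 35 mm above the bench, set anywhere within 0.2 rad either side of the base's -x axis (not measured). Pushed on once latched, the bracket yields about 1 mm per 8 N at a post.
- empty_seat (a point): Centre of the empty seat's floor, on the turntable's top, 66 mm from the axis, 26 mm above the bench. The seat is a black ring standing on the turntable, 56 mm inside, 62 mm outside, 8 mm high. The two other seats, 120 degrees away, hold a tape roll and a steel dish, both fixed.
- post1 (a point): Centre of the top of post 1: an upright steel post 14 mm across, standing 45 mm above the turntable's top (its top 71 mm above the bench), 98 mm from the axis, 60 degrees counterclockwise of the empty seat.
- post2 (a point): Top of post 2, like post 1, opposite the empty seat.
- post3 (a point): Top of post 3, like post 1, 60 degrees clockwise of the empty seat.
- loupe: Black eye loupe, a tapering cup 49 mm across at its foot, about 43 mm at the top, 36 mm high, 45 g, standing upright on the bench on its wide end. Origin: centre of its underside, z up.
- solder_reel: Reel of solder with teal flanges, 77x57x32 mm, loose bystander.
- side_cutters: Side cutters with blue handles, 127 mm long, loose bystander.
- screwdriver_red: Small red-handled screwdriver, 157 mm long, loose bystander.
- screwdriver_blue: Small blue-handled screwdriver, 172 mm long, loose bystander.
There are look-alikes about, which are no part of the job. Leave any red look-alike of the loupe alone.

How it is judged:
By the outcome, as a careful person would: the job done as asked, in the order asked, and still so for the second after the job is handed in, with the robot touching nothing.
It also fails if it takes over 70 s, if anything falls off the work surface, if the arm or the gripper's body presses on something with over 40 N, if the wrist force passes 120 N, or if a joint passes its speed limit or range.

ROBOT

A 7-joint arm with a two-finger parallel gripper is mounted at the origin on a cart in front of the work surface, level with it; the furniture and walls round the work are solid. World frame = base frame: x ahead of the robot, y to its left, z up, the work surface at z = 0. Lengths are in m, angles in rad, forces in N, time in s.
With the tool pointing down it reaches from about 0.425 to 0.975 m from the base axis. Payload 16.7 kg.
Tool frame: the origin (TCP) lies between the finger pads; the fingertips stand 11 mm ahead of it and the grasp point (between the pads) lies 8 mm behind it (ctrl.tcp_to_tips is the distance from the TCP to the fingertips, in m); z points along the fingers, y is the line along which they close (so a half turn about z gives the same grasp; the last joint's range is limited). The gripper opens to 85 mm and grips with 20 to 120 N. Pads are 22 mm wide; open, the fingers measure 114 mm over their backs; the gripper's body (76 mm by 85 mm) begins 54 mm behind the grasp point. The pads swing forward as they close: fully open they stand 13 mm farther back than shut.
Start: joints at [1.083, 0.426, 0.074, 1.606, -0.034, 1.111, -0.067], TCP at [0.224, -0.637, 0.242] pointing down, gripper open.
Joint ranges: [-2.85, 2.85], [-0.5, 2.14], [-1.23, 1.37], [0.21, 2.46], [-1.02, 4.16], [0.16, 2.05], [-2.73, 2.73]. Speed limits (rad/s): [1.89, 1.89, 2.39, 2.39, 3.01, 3.01, 3.01].

INTERFACE

Orientations are given as a rotation vector (axis times angle).
In Python, from bench import ctrl gives the robot as it stands.
- The arm moves only by the tool carry_out, never from a script. Its argument "plan" is a list of rows, each a list of 2 entries, a list of its own where there are three numbers: the shift along the tool's x, y, z in m, then the turn, a rotation vector about the tool's x, y, z in rad. A call has exactly 5 rows; each row shifts and turns the commanded pose from where the row before left it, along the tool's axes as they then stand; what a row does not reach is not made up. A row lasts 1/12 s, in which the tool goes at most 41.7 mm and 7.16 degrees, less where a joint would pass 70% of its speed; a pose out of reach is approached as far as the arm can. A call with a gripper value outside its range is refused whole. "hand" is the closure in counts, from 0 (fully open) to 255 (shut), set as the call begins (left out, the last holds). The fingers move at their own pace and stop on an object; "force" is the grip in N (left out, the last holds). Time passes only in rows, so rows that do not move let the fingers close, or fill a call up. It gives the time, the measured TCP pose, the force, the opening and the grip force at its end, in the units of the state.
- ctrl.sense(): the state, without advancing time (a new reading comes with each control period).
- ctrl.read_camera(name): name is "side" or "top" or "wrist"; returns a dict with "pixels" (480x640x3 uint8, blue, green, red), "fx", "fy", "cx", "cy" (pixels), "origin" and "orientation" of the camera in the world; the wrist camera has in their place "mount" (4x4, takes a point from camera to tool coordinates, whose origin is the TCP and whose axes are the flange's). Camera axes: x right, y down, z forward; pixel columns grow to the right and rows downward; lengths in m; the calibration is good to about 2 mm. A picture is of the moment at which its call begins: read the wrist's pose just before it. There is no depth.
- ctrl.finish_job(): hands the job in; it is judged then, once.
Trained networks look in a picture, given as the dict that the camera call returned (one of the last four; its "shot" number tells which), for a name from the list of things; names that differ only in an ending like _2 or _b are one class to them, and where a whole thing is asked for, a point or a joint stands for the part that bears it (a point fixed in the world has none). Each returns a list of dicts, best first, with "confidence" (0 to 1); they miss things now and then, are a little off and sometimes report something else, mostly with a low value. They report only what shows in the picture. A call takes as long as a camera call. They do not tell look-alikes from the thing itself.
- ctrl.trace(picture, label): "region" (480x640 bool, what is visible of it) and "at" ([column, row] in pixels, amid what is visible of it).
The state is a dict: "t": time; "joint_positions": joint angles; "qd": joint speeds; "effort": joint torques, N m; "position": TCP position; "tool_rot": TCP orientation; "wrist_force": force on the tool from outside, world axes, zero at the start; "torque": the same for the moment, N m; "gripper_width": opening from 0.0 (shut) to 1.0 (fully open); "finger_force": force on a finger pad.
Only numpy, scipy, OpenCV 4.12 (cv2) and the standard library are available. Lean on these libraries where they do the work, as an engineer would, in place of code of your own. Each camera call takes 0.05 s, during which the arm holds its last target. There are 200 camera calls.

## Working session

There is one attempt and no reset: what is moved stays moved. The work goes in short steps, Python scripts to look and compute and a tool call to move; the robot and the scene stay as the last step left them, time stands still between calls to the robot, and variables do not carry over. Pictures are saved under pics/ and viewed, at most 10 in all, crops included, and the job is handed in when it is done.

Besides the shell and the picture viewer there is one more tool, called after "Emit:" by a JSON object that holds its "method" and its "body". carry_out: Moves the arm, as the interface text tells. Its arguments: {"type":"object","properties":{"plan":{"type":"array","items":{"type":"array"}},"hand":{"type":"number"},"force":{"type":"number"}},"required":["plan"]}

```bash
ls; mkdir -p pics
cat > h.py <<'E'
import numpy as np, cv2
from scipy.spatial.transform import Rotation as R
from bench import ctrl
def cam(name):
    s=ctrl.sense(); p=ctrl.read_camera(name)
    if name=="wrist":
        T=np.eye(4);T[:3,:3]=R.from_rotvec(s["tool_rot"]).as_matrix();T[:3,3]=s["position"]
        M=T@np.array(p["mount"]);p["o"]=M[:3,3];p["Rm"]=M[:3,:3]
    else:
        p["o"]=np.array(p["origin"]);q=np.array(p["orientation"])
        p["Rm"]=q if q.shape==(3,3) else R.from_rotvec(q).as_matrix()
    return p
def ray(p,uv,z):
    d=p["Rm"]@np.array([(uv[0]-p["cx"])/p["fx"],(uv[1]-p["cy"])/p["fy"],1]);return p["o"]+d*(z-p["o"][2])/d[2]
def proj(p,X):
    c=p["Rm"].T@(np.array(X)-p["o"]);return np.array([p["fx"]*c[0]/c[2]+p["cx"],p["fy"]*c[1]/c[2]+p["cy"]])
E
python3 - <<'E'
from h import *
print(ctrl.sense())
for n in("top","side"):
    p=cam(n);cv2.imwrite(f"pics/{n}0.png",p["pixels"]);print(n,p["o"],p["Rm"].round(3).tolist(),p["fx"])
    for l,z in(("carousel",.0),("turntable",.026),("index_pin",.03),("empty_seat",.026),("post1",.071),("loupe",.03),("solder_reel",.02)):
        for d in ctrl.trace(p,l)[:4]:
            print(l,round(d["confidence"],2),np.round(d["at"]),ray(p,d["at"],z).round(3),d["region"].sum())
E
```

```text
pics
{'t': 0.0, 'joint_positions': array([ 1.08352682,  0.42675351,  0.07383948,  1.60663527, -0.03409357,
        1.11078585, -0.06708817]), 'qd': array([-0.00039626, -0.00074806, -0.00093884,  0.00038961,  0.00060211,
       -0.00260014, -0.00027197]), 'effort': array([ 1.08062115e-03, -9.49836516e+01,  3.76163006e+00, -4.63518512e+01,
        1.95021479e-02,  9.96386079e-03, -1.34723882e-04]), 'position': array([ 0.22352654, -0.63648523,  0.24158343]), 'tool_rot': array([-3.09563356e+00, -5.27821290e-01,  5.04204712e-04]), 'wrist_force': array([-0.08080067, -0.10318169,  0.06642635]), 'torque': array([-0.00759135,  0.03544092,  0.00359158]), 'finger_force': 0.0, 'gripper_width': 0.9997901412323286}
top [ 0.33013172 -0.119471    1.3846274 ] [[0.007, -0.987, 0.16], [-1.0, -0.007, 0.006], [-0.005, -0.16, -0.987]] 499.7929295021931
carousel 0.89 [352. 257.] [ 0.504 -0.203  0.   ] 7519
turntable 0.63 [356. 250.] [ 0.521 -0.212  0.026] 6005
turntable 0.57 [229. 280.] [0.435 0.132 0.026] 105
turntable 0.55 [166. 250.] [0.517 0.309 0.026] 311
index_pin 0.6 [356. 251.] [ 0.516 -0.212  0.03
[... 220 characters left out ...]
53 [227. 283.] [0.427 0.136 0.03 ] 106
solder_reel 0.69 [353. 250.] [ 0.519 -0.204  0.02 ] 6069
solder_reel 0.68 [166. 286.] [0.419 0.304 0.02 ] 379
side [0.44852605 0.84344874 0.74499585] [[-0.997, -0.024, 0.071], [-0.072, 0.577, -0.813], [-0.022, -0.816, -0.578]] 492.55812365423446
carousel 0.94 [330. 246.] [ 0.506 -0.207  0.   ] 5578
turntable 0.73 [329. 242.] [ 0.509 -0.185  0.026] 4295
index_pin 0.51 [379. 239.] [ 0.381 -0.199  0.03 ] 43
empty_seat 0.86 [327. 243.] [ 0.514 -0.181  0.026] 4389
post1 0.89 [327. 241.] [ 0.511 -0.126  0.071] 4352
loupe 0.96 [317. 373.] [0.509 0.242 0.03 ] 584
loupe 0.63 [352. 340.] [0.445 0.156 0.03 ] 505
solder_reel 0.57 [364. 408.] [0.421 0.306 0.02 ] 905
```

Run:
```python
import cv2
a=cv2.imread("pics/top0.png")[180:330,130:430];cv2.imwrite("pics/a.png",cv2.resize(a,(800,400),interpolation=cv2.INTER_CUBIC))
a=cv2.imread("pics/side0.png")[170:450,180:500];cv2.imwrite("pics/b.png",cv2.resize(a,(685,600),interpolation=cv2.INTER_CUBIC))
```

```text
(no output)
```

View pics/a.png

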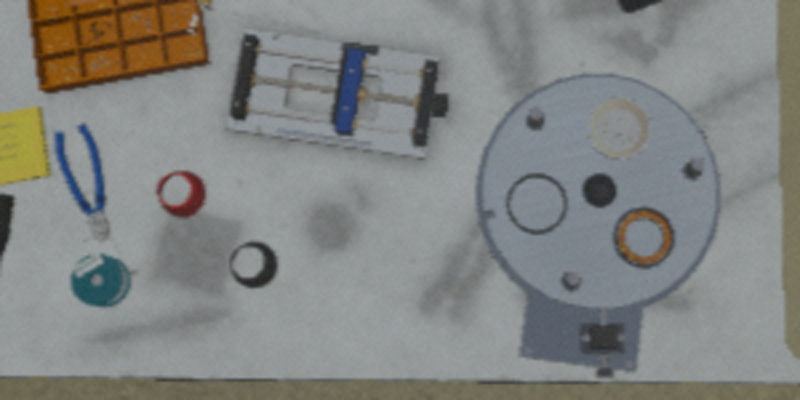

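View pics/b.png

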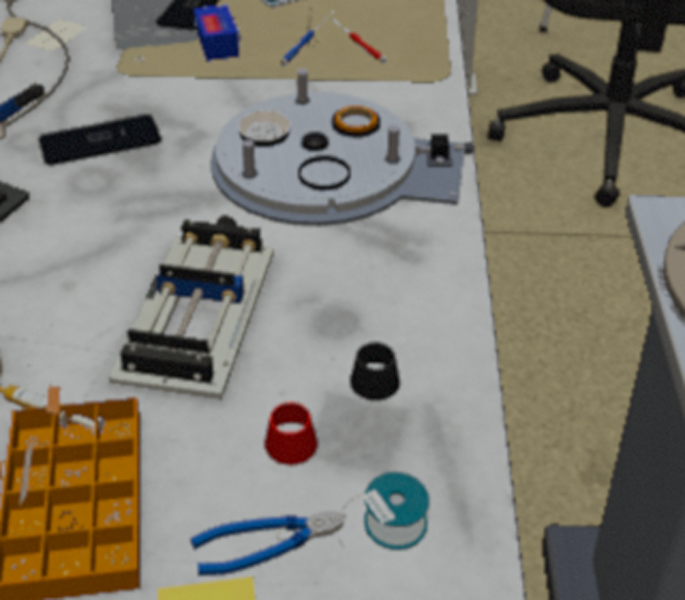

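The black loupe is at crop pixel (254,264) in the top view, with its red look-alike at (182,193). On the carousel the hub is at (599,190), the empty seat at (537,204), and the pin bracket at (602,338). Posts 3, 1 and 2 are at (536,119), (571,281) and (694,169). I'll push post 3 with the fingers shut.

```bash
cat >> h.py <<'E'
from scipy.linalg import logm,expm
def pose(xyz,yang):   # tool down, tool y axis at world angle yang
    y=np.array([np.cos(yang),np.sin(yang),0]);z=np.array([0,0,-1.]);T=np.eye(4)
    T[:3,:3]=np.c_[np.cross(y,z),y,z];T[:3,3]=xyz;return T
def cur():
    s=ctrl.sense();T=np.eye(4);T[:3,:3]=R.from_rotvec(s["tool_rot"]).as_matrix();T[:3,3]=s["position"];return T
def rows(T1,n,T0=None):
    D=np.linalg.inv(cur() if T0 is None else T0)@T1
    E=expm(np.real(logm(D))/n);print(n,"x",E[:3,3].round(4).tolist(),R.from_matrix(E[:3,:3]).as_rotvec().round(4).tolist())
E
python3 - <<'E'
from h import *
p=cam("wrist");print(np.array(p["mount"]).round(3).tolist(),p["fx"])
p=cam("top")
for n,c,z in(("hub",(599,190),.03),("seat",(537,204),.026),("p3",(536,119),.071),("p2",(694,169),.071),("p1",(571,281),.071),("brk",(602,338),.035),("notch",(488,213),.026),("loupe",(252,265),.02),("t1",(522,355),.008),("t2",(636,370),.008)):
    print(n,ray(p,(c[0]/2.6667+130-.3,c[1]/2.6667+180-.3),z).round(3))
rows(pose([.5,-.2,.32],-.73),15)
E
```

```text
[[0.0, -0.951, -0.308, 0.078], [1.0, 0.0, 0.0, 0.0], [-0.0, -0.308, 0.951, -0.131], [0.0, 0.0, 0.0, 1.0]] 385.4597526344616
hub [ 0.517 -0.208  0.03 ]
seat [ 0.502 -0.145  0.026]
p3 [ 0.582 -0.142  0.071]
p2 [ 0.533 -0.3    0.071]
p1 [ 0.42  -0.177  0.071]
brk [ 0.366 -0.21   0.035]
notch [ 0.493 -0.094  0.026]
loupe [0.438 0.147 0.02 ]
t1 [ 0.349 -0.13   0.008]
t2 [ 0.335 -0.246  0.008]
15 x [0.0316, -0.0146, -0.0052] [-0.0, -0.0, -0.0335]
```

Emit:
{"method": "carry_out", "body": {"plan": [[[0.0316,-0.0146,-0.003],[0,0,-0.0335]],[[0.0316,-0.0146,-0.003],[0,0,-0.0335]],[[0.0316,-0.0146,-0.003],[0,0,-0.0335]],[[0.0316,-0.0146,-0.001],[0,0,-0.0335]],[[0.0316,-0.0146,-0.001],[0,0,-0.0335]]], "hand": 255, "force": 30}}

```text
t: 1.32
position: [0.3411, -0.5064, 0.2536]
tool_rot: [3.041, 0.788, 0.0]
wrist_force: [0.2, -0.4, -0.4]
gripper_width: 0.296
finger_force: 0.0
```

Emit:
{"method": "carry_out", "body": {"plan": [[[0.0316,-0.0146,0],[0,0,-0.0335]],[[0.0316,-0.0146,0],[0,0,-0.0335]],[[0.0316,-0.0146,0],[0,0,-0.0335]],[[0.0316,-0.0146,0],[0,0,-0.0335]],[[0.0316,-0.0146,0],[0,0,-0.0335]]]}}

```text
t: 1.73
position: [0.434, -0.3594, 0.2535]
tool_rot: [2.964, 1.039, 0.0]
wrist_force: [1.4, -0.3, 0.4]
gripper_width: -0.003
finger_force: 0.0
```

Emit:
{"method": "carry_out", "body": {"plan": [[[0.0316,-0.0146,0],[0,0,-0.0335]],[[0.0316,-0.0146,0],[0,0,-0.0335]],[[0.0316,-0.0146,0],[0,0,-0.0335]],[[0.0316,-0.0146,0],[0,0,-0.0335]],[[0.0316,-0.0146,0],[0,0,-0.0335]]]}}

```text
t: 2.15
position: [0.5011, -0.199, 0.2535]
tool_rot: [2.867, 1.284, 0.001]
wrist_force: [0.8, 0.3, -0.3]
gripper_width: 0.002
finger_force: 0.0
```

Run:
```python
from h import *
s=ctrl.sense();print(s["t"],s["position"],s["tool_rot"])
p=cam("wrist");cv2.imwrite("pics/w1.png",p["pixels"]);import pickle;pickle.dump({k:p[k] for k in("o","Rm","fx","fy","cx","cy")},open("w1.pkl","wb"))
```

```text
2.15 [ 0.50114198 -0.19904466  0.25354125] [2.86705761e+00 1.28351286e+00 5.45940921e-04]
```

View pics/w1.png

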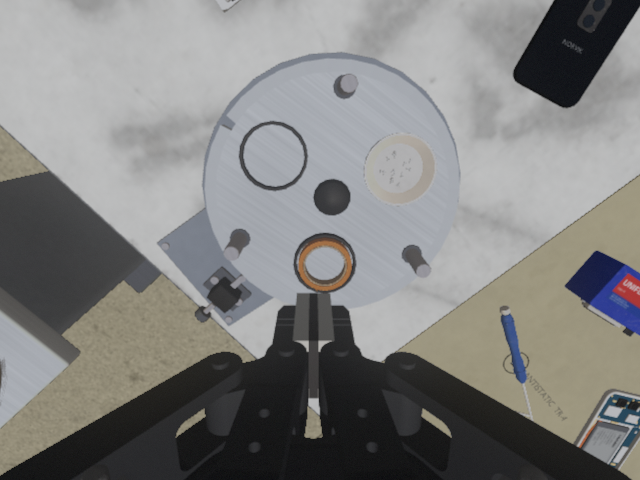

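The wrist view shows the empty seat at (273,156), with post 3's top at (348,83), post 1's at (232,250) and post 2's at (423,269). The pin bracket is at (224,293), the pin tip at (238,281), and the notch at (227,122).

Run:
```python
from h import *;import pickle
p=pickle.load(open("w1.pkl","rb"))
P={n:ray(p,c,z)[:2] for n,c,z in(("seat",(273,156),.030),("p3",(348,82),.071),("p2",(424,270),.071),("p1",(231,251),.071),("notch",(227,122),.024),("pin",(238,281),.020),("brk",(224,294),.035),("knob",(204,314),.02))}
from scipy.optimize import least_squares
a0=lambda v:np.array([v[0]+.066*np.cos(v[2]),v[1]+.066*np.sin(v[2])])
def f(v):
    r=[P["seat"]-v[:2]-.066*np.array([np.cos(v[2]),np.sin(v[2])])]
    for n,d in(("p1",60),("p2",180),("p3",-60)):
        a=v[2]+np.radians(d);r.append(P[n]-v[:2]-.098*np.array([np.cos(a),np.sin(a)]))
    return np.concatenate(r)
s=least_squares(f,[.512,-.206,1.8]);v=s.x;print(v,np.degrees(v[2]),s.fun.round(4))
for n in P: d=P[n]-v[:2];print(n,P[n].round(4),np.hypot(*d).round(4),np.degrees(np.arctan2(d[1],d[0])).round(1)%360)
c=v[:2];th=v[2]-np.pi/3
def push(a,off,z): # pusher behind post along tangent
    t=np.array([-np.sin(a),np.cos(a)]);q=c+.098*np.array([np.cos(a),np.sin(a)])-off*t
    return pose([*q,z],a+np.pi/2-np.pi)
A=push(th,.05,.254);B=push(th,.05,.055);C=push(th,.03,.055)
for X in(A,B,C):print(X[:3,3].round(4),end=' ')
print();rows(A,4);rows(B,5,A);rows(C,5,B)
```

```text
[ 0.51636255 -0.20880926  1.79338414] 102.75334226960392 [-0.0007 -0.0006  0.0014  0.0008  0.0001 -0.0002 -0.0009 -0.0001]
seat [ 0.5011 -0.145 ] 0.0656 103.5
p3 [ 0.5874 -0.1424] 0.0973 43.1
p2 [ 0.5381 -0.3046] 0.0982 282.8
p1 [ 0.4242 -0.179 ] 0.0969 162.1
notch [ 0.4901 -0.0959] 0.1159 103.1
pin [ 0.3851 -0.2131] 0.1313 181.9
brk [ 0.3715 -0.2108] 0.1449 180.8
knob [ 0.331  -0.2161] 0.1855 182.2
[ 0.6223 -0.179   0.254 ] [ 0.6223 -0.179   0.055 ] [ 0.6087 -0.1643  0.055 ] 
4 x [0.0228, 0.0193, -0.0] [-0.0001, -0.0007, 0.0263]
5 x [-0.0, 0.0, 0.0398] [0.0, 0.0, -0.0]
5 x [0.0, -0.004, 0.0] [0.0, 0.0, -0.0]
```

Emit:
{"method": "carry_out", "body": {"plan": [[[0.0228,0.0193,0],[0,0,0.0263]],[[0.0228,0.0193,0],[0,0,0.0263]],[[0.0228,0.0193,0],[0,0,0.0263]],[[0.0228,0.0193,0],[0,0,0.0263]],[[0,0,0],[0,0,0]]]}}

```text
t: 2.62
position: [0.6237, -0.1875, 0.2526]
tool_rot: [-2.931, -1.129, -0.003]
wrist_force: [-2.4, 0.8, -0.7]
gripper_width: 0.0
finger_force: 0.0
```

Emit:
{"method": "carry_out", "body": {"plan": [[[0,0,0.036],[0,0,0]],[[0,0,0.041],[0,0,0]],[[0,0,0.041],[0,0,0]],[[0,0,0.041],[0,0,0]],[[0,0,0.04],[0,0,0]]]}}

```text
t: 3.03
position: [0.6192, -0.1892, 0.0526]
tool_rot: [2.932, 1.128, 0.001]
wrist_force: [0.7, -0.7, -0.1]
gripper_width: -0.002
finger_force: 0.0
```

Emit:
{"method": "carry_out", "body": {"plan": [[[0,0,0],[0,0,0]],[[0,-0.005,0],[0,0,0]],[[0,-0.005,0],[0,0,0]],[[0,-0.005,0],[0,0,0]],[[0,-0.003,0],[0,0,0]]]}}

```text
t: 3.45
position: [0.6083, -0.1752, 0.0571]
tool_rot: [2.93, 1.129, 0.005]
wrist_force: [0.4, 0.3, 0.2]
gripper_width: -0.004
finger_force: 0.0
```

```bash
cat >> h.py <<'E'
c=np.array([.5164,-.2088])
def push(a,off,z,r=.098):
    t=np.array([-np.sin(a),np.cos(a)]);q=c+r*np.array([np.cos(a),np.sin(a)])-off*t
    return pose([*q,z],a-np.pi/2)
def where():
    T=cur();a=np.arctan2(T[1,1],T[0,1])+np.pi/2;t=np.array([-np.sin(a),np.cos(a)]);d=T[:2,3]-c
    print("yaw-phi",np.degrees(a),"radial",d@[np.cos(a),np.sin(a)],"tang",d@t,"z",T[2,3]);return a,T
E
python3 - <<'E'
from h import *
where();rows(push(1.7934-np.pi/3,.028,.055),5)
a=.02;rows(push(1+a*3,.02,.055),3,push(1,.02,.055))
E
```

```text
yaw-phi 42.13316831467199 radial 0.09073780070209943 tang -0.036716806615143247 z 0.05706628126896247
5 x [0.0015, -0.002, 0.0004] [0.0006, -0.0004, -0.0022]
3 x [0.0004, -0.002, 0.0] [0.0, 0.0, -0.02]
```

Emit:
{"method": "carry_out", "body": {"plan": [[[0.0015,-0.002,0.0004],[0,0,-0.0022]],[[0.0015,-0.002,0.0004],[0,0,-0.0022]],[[0.0015,-0.002,0.0004],[0,0,-0.0022]],[[0.0015,-0.002,0.0004],[0,0,-0.0022]],[[0.0015,-0.001,0.0004],[0,0,-0.0022]]]}}

```text
t: 3.87
position: [0.6069, -0.1635, 0.0524]
tool_rot: [-2.925, -1.145, -0.0]
wrist_force: [0.0, -0.1, 0.0]
gripper_width: 0.002
finger_force: 0.0
```

Emit:
{"method": "carry_out", "body": {"plan": [[[0,-0.001,0],[0,0,0]],[[0,-0.001,0],[0,0,0]],[[0,-0.001,0],[0,0,0]],[[0,-0.001,0],[0,0,0]],[[0,-0.001,0],[0,0,0]]]}}

```text
t: 4.28
position: [0.6034, -0.1602, 0.0523]
tool_rot: [-2.926, -1.145, 0.0]
wrist_force: [0.1, 0.4, -0.3]
gripper_width: 0.0
finger_force: 0.0
```

```bash
python3 -c "
from h import *
where();print(ctrl.sense()['wrist_force'])"
```

```text
yaw-phi 42.73359530901518 radial 0.09688235122893404 tang -0.02334639027869903 z 0.05228049581498327
[ 0.06373655  0.38956961 -0.30044579]
```

Emit:
{"method": "carry_out", "body": {"plan": [[[0.0001,-0.001,0],[0,0,-0.005]],[[0.0003,-0.001,0],[0,0,-0.01]],[[0.0003,-0.001,0],[0,0,-0.01]],[[0.0003,-0.001,0],[0,0,-0.01]],[[0.0003,-0.001,0],[0,0,-0.01]]]}}

```text
t: 4.7
position: [0.6013, -0.1563, 0.0524]
tool_rot: [2.898, 1.211, 0.001]
wrist_force: [3.0, -5.0, -2.5]
gripper_width: -0.0
finger_force: 2.6
```

Emit:
{"method": "carry_out", "body": {"plan": [[[0.0003,-0.001,0],[0,0,-0.01]],[[0.0003,-0.001,0],[0,0,-0.01]],[[0.0003,-0.001,0],[0,0,-0.01]],[[0.0003,-0.001,0],[0,0,-0.01]],[[0.0003,-0.001,0],[0,0,-0.01]]]}}

```text
t: 5.12
position: [0.5986, -0.1521, 0.0524]
tool_rot: [2.867, 1.283, 0.0]
wrist_force: [0.9, -5.6, -1.8]
gripper_width: 0.001
finger_force: 2.7
```

```bash
python3 -c "
from h import *
where();print(ctrl.sense()['wrist_force'])"
```

```text
yaw-phi 48.205666274233366 radial 0.0970472304662923 tang -0.02343969809838698 z 0.05240431698307683
[ 0.85028264 -5.63234641 -1.81175246]
```

Emit:
{"method": "carry_out", "body": {"plan": [[[0.0004,-0.002,0],[0,0,-0.02]],[[0.0006,-0.0029,0],[0,0,-0.03]],[[0.0006,-0.0029,0],[0,0,-0.03]],[[0.0006,-0.0029,0],[0,0,-0.03]],[[0.0006,-0.0029,0],[0,0,-0.03]]]}}

```text
t: 5.53
position: [0.5898, -0.1412, 0.0524]
tool_rot: [2.769, 1.481, 0.001]
wrist_force: [4.0, -4.3, -3.2]
gripper_width: 0.0
finger_force: 2.8
```

Emit:
{"method": "carry_out", "body": {"plan": [[[0.0006,-0.0029,0],[0,0,-0.03]],[[0.0006,-0.0029,0],[0,0,-0.03]],[[0.0006,-0.0029,0],[0,0,-0.03]],[[0.0006,-0.0029,0],[0,0,-0.03]],[[0.0006,-0.0029,0],[0,0,-0.03]]]}}

```text
t: 5.95
position: [0.5791, -0.131, 0.0525]
tool_rot: [2.65, 1.685, 0.001]
wrist_force: [4.4, -3.2, -3.4]
gripper_width: -0.002
finger_force: 2.7
```

Emit:
{"method": "carry_out", "body": {"plan": [[[0.0006,-0.0029,0],[0,0,-0.03]],[[0.0006,-0.0029,0],[0,0,-0.03]],[[0.0006,-0.0029,0],[0,0,-0.03]],[[0.0006,-0.0029,0],[0,0,-0.03]],[[0.0006,-0.0029,0],[0,0,-0.03]]]}}

```text
t: 6.37
position: [0.5669, -0.1226, 0.0525]
tool_rot: [2.516, 1.879, 0.002]
wrist_force: [4.6, -1.3, -4.4]
gripper_width: 0.001
finger_force: 2.6
```

```bash
python3 -c "
from h import *
where();print(ctrl.sense()['wrist_force'])"
```

```text
yaw-phi 73.50763100283028 radial 0.09703753081534083 tang -0.023955480846275787 z 0.052529391776335026
[ 4.56627613 -1.31815469 -4.40631015]
```

Emit:
{"method": "carry_out", "body": {"plan": [[[0.0006,-0.0029,0],[0,0,-0.03]],[[0.0006,-0.0029,0],[0,0,-0.03]],[[0.0006,-0.0029,0],[0,0,-0.03]],[[0.0006,-0.0029,0],[0,0,-0.03]],[[0.0006,-0.0029,0],[0,0,-0.03]]]}}

```text
t: 6.78
position: [0.5537, -0.116, 0.0525]
tool_rot: [2.368, 2.063, 0.003]
wrist_force: [7.0, -1.0, -4.7]
gripper_width: 0.003
finger_force: 3.4
```

Emit:
{"method": "carry_out", "body": {"plan": [[[0.0006,-0.0029,0],[0,0,-0.03]],[[0.0006,-0.0029,0],[0,0,-0.03]],[[0.0006,-0.0029,0],[0,0,-0.03]],[[0.0006,-0.0029,0],[0,0,-0.03]],[[0.0006,-0.0029,0],[0,0,-0.03]]]}}

```text
t: 7.2
position: [0.5396, -0.1115, 0.0526]
tool_rot: [2.207, 2.235, 0.003]
wrist_force: [7.1, 0.7, -4.0]
gripper_width: -0.0
finger_force: 3.3
```

Emit:
{"method": "carry_out", "body": {"plan": [[[0.0006,-0.0029,0],[0,0,-0.03]],[[0.0006,-0.0029,0],[0,0,-0.03]],[[0.0006,-0.0029,0],[0,0,-0.03]],[[0.0006,-0.0029,0],[0,0,-0.03]],[[0.0006,-0.0029,0],[0,0,-0.03]]]}}

```text
t: 7.62
position: [0.5249, -0.1092, 0.0526]
tool_rot: [2.033, 2.394, 0.003]
wrist_force: [6.5, 3.7, -2.9]
gripper_width: -0.002
finger_force: 3.2
```

Emit:
{"method": "carry_out", "body": {"plan": [[[0.0006,-0.0029,0],[0,0,-0.03]],[[0.0006,-0.0029,0],[0,0,-0.03]],[[0.0004,-0.002,0],[0,0,-0.02]],[[0.0002,-0.001,0],[0,0,-0.01]],[[0,0,0],[0,0,0]]]}}

```text
t: 8.03
position: [0.5156, -0.1091, 0.0526]
tool_rot: [1.924, 2.483, 0.003]
wrist_force: [3.2, 3.0, -0.5]
gripper_width: 0.002
finger_force: 1.9
```

Run:
```python
from h import *
a,T=where();p=cam("wrist");cv2.imwrite("pics/w2.png",p["pixels"])
for off in(.018,.021,.024):print(off,proj(p,[*push(a,0,0)[:2,3],.026]).round())
for d in(100,110,120):print(d,proj(p,[*(c+.066*np.array([np.cos(np.radians(d+60)),np.sin(np.radians(d+60))])),.03]).round())
import pickle;pickle.dump({k:p[k] for k in("o","Rm","fx","fy","cx","cy")},open("w2.pkl","wb"))
```

```text
yaw-phi 104.45291989754445 radial 0.09672786214916798 tang -0.02406146506239102 z 0.05262209666050737
0.018 [262. 292.]
0.021 [262. 292.]
0.024 [262. 292.]
100 [155. 408.]
110 [146. 425.]
120 [141. 442.]
```

View pics/w2.png

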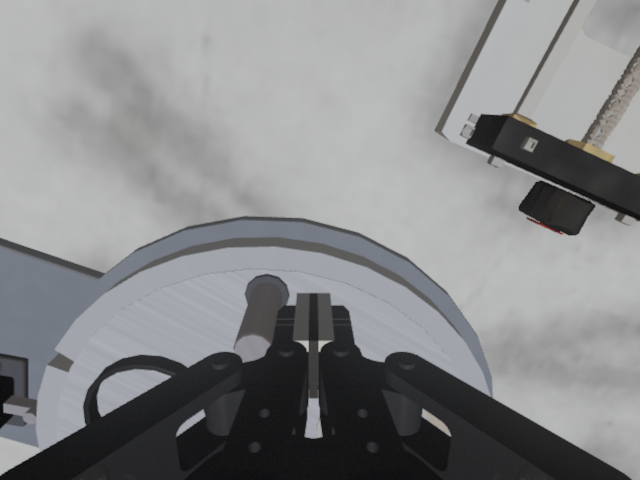

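The post rests against the left finger at (267,290). The rim notch is at (60,362) and the pin tip at (32,403), so the two are close.

Run:
```python
from h import *;import pickle
p=pickle.load(open("w2.pkl","rb"))
for n,uv,z in(("postbase",(267,290),.026),("posttop",(253,347),.071),("notch",(60,362),.026),("pin",(32,403),.020),("seatL",(100,395),.034)):
    d=ray(p,uv,z)[:2]-c;print(n,np.hypot(*d).round(4),np.degrees(np.arctan2(d[1],d[0])).round(1)%360)
```

```text
postbase 0.0991 103.1
posttop 0.0996 102.9
notch 0.1157 162.6
pin 0.1265 179.9
seatL 0.0911 162.2
```

Emit:
{"method": "carry_out", "body": {"plan": [[[0.0004,-0.002,0],[0,0,-0.02]],[[0.0006,-0.0029,0],[0,0,-0.03]],[[0.0006,-0.0029,0],[0,0,-0.03]],[[0.0006,-0.0029,0],[0,0,-0.03]],[[0.0006,-0.0029,0],[0,0,-0.03]]]}}

```text
t: 8.5
position: [0.502, -0.1102, 0.0527]
tool_rot: [1.744, 2.612, 0.003]
wrist_force: [4.2, 5.9, -1.2]
gripper_width: -0.005
finger_force: 3.1
```

Emit:
{"method": "carry_out", "body": {"plan": [[[0.0004,-0.002,0],[0,0,-0.02]],[[0.0004,-0.002,0],[0,0,-0.02]],[[0.0002,-0.001,0],[0,0,-0.01]],[[0.0002,-0.001,0],[0,0,-0.01]],[[0,0,0],[0,0,0]]]}}

```text
t: 8.92
position: [0.4957, -0.1118, 0.0526]
tool_rot: [1.667, 2.662, 0.002]
wrist_force: [2.4, 5.2, 0.9]
gripper_width: -0.001
finger_force: 2.3
```

Emit:
{"method": "carry_out", "body": {"plan": [[[0.0001,-0.0006,0],[0,0,-0.006]],[[0.0001,-0.0006,0],[0,0,-0.006]],[[0.0001,-0.0006,0],[0,0,-0.006]],[[0,0,0],[0,0,0]],[[0,0,0],[0,0,0]]]}}

```text
t: 9.33
position: [0.494, -0.1123, 0.0526]
tool_rot: [1.643, 2.677, 0.002]
wrist_force: [2.7, 6.0, 0.6]
gripper_width: -0.002
finger_force: 2.6
```

Run:
```python
from h import *
where();print(ctrl.sense()['wrist_force'])
p=cam("wrist");cv2.imwrite("pics/w3.png",cv2.resize(p["pixels"][240:,:320],(800,600)))
```

```text
yaw-phi 116.9066844892761 radial 0.09619865186681148 tang -0.02374424965492021 z 0.05259924470199872
[2.69332108 6.00852295 0.61611097]
```

View pics/w3.png

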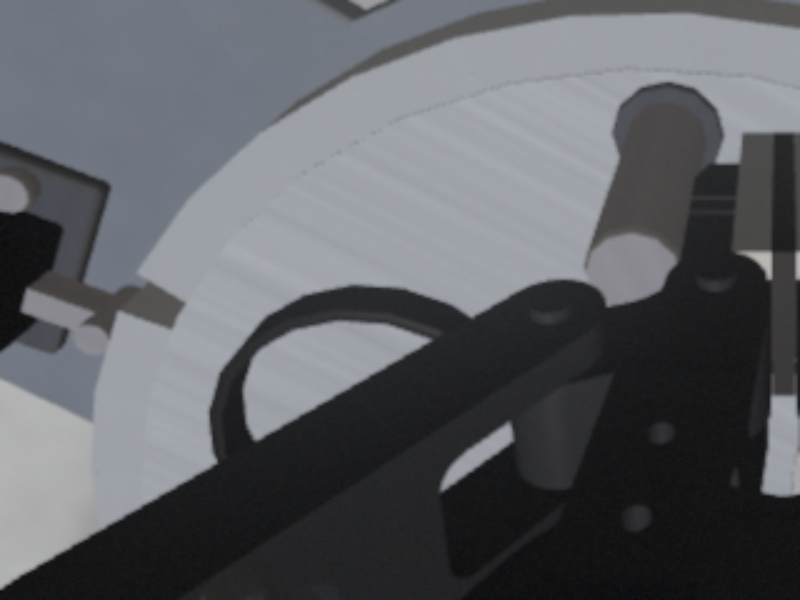

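The pin tip at crop (120,300) is nearly at the notch at (150,300), so I'll creep in small steps.

Emit:
{"method": "carry_out", "body": {"plan": [[[0.0001,-0.0003,0],[0,0,-0.003]],[[0.0001,-0.0003,0],[0,0,-0.003]],[[0,-0.0003,0],[0,0,-0.003]],[[0.0001,-0.0003,0],[0,0,-0.003]],[[0,0,0],[0,0,0]]]}}

```text
t: 9.8
position: [0.4929, -0.1125, 0.0526]
tool_rot: [1.627, 2.687, 0.002]
wrist_force: [4.0, 6.1, -0.0]
gripper_width: -0.001
finger_force: 2.9
```

Emit:
{"method": "carry_out", "body": {"plan": [[[0.0001,-0.0003,0],[0,0,-0.003]],[[0.0001,-0.0003,0],[0,0,-0.003]],[[0,-0.0003,0],[0,0,-0.003]],[[0.0001,-0.0003,0],[0,0,-0.003]],[[0,0,0],[0,0,0]]]}}

```text
t: 10.22
position: [0.4917, -0.1128, 0.0526]
tool_rot: [1.611, 2.696, 0.003]
wrist_force: [3.5, 6.0, 0.1]
gripper_width: -0.003
finger_force: 2.9
```

Run:
```python
from h import *
where();print(ctrl.sense()['wrist_force'])
p=cam("wrist");cv2.imwrite("pics/w4.png",cv2.resize(p["pixels"][300:420,:160],(800,600),interpolation=cv2.INTER_CUBIC))
```

```text
yaw-phi 118.29645673089703 radial 0.09621246886451057 tang -0.023787817659005367 z 0.052619214700858834
[3.4766936  5.95706261 0.1021075 ]
```

View pics/w4.png

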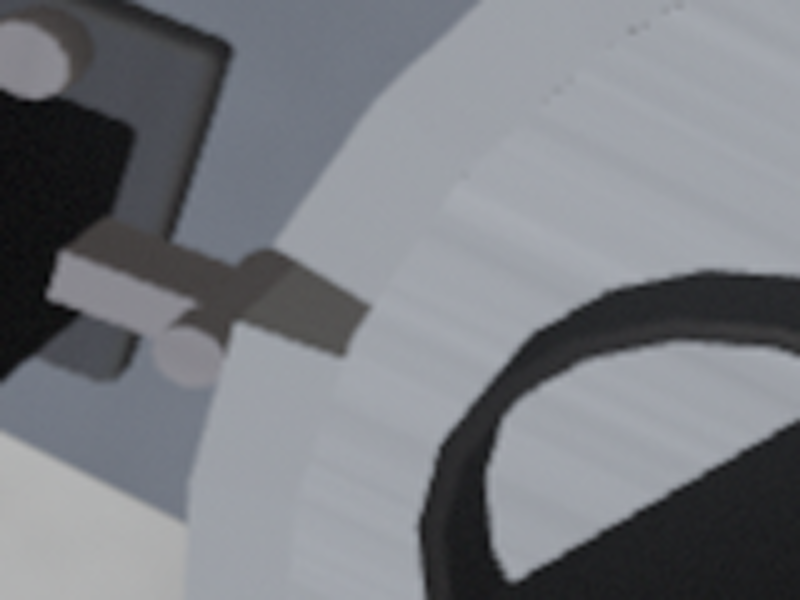

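The pin's roller at crop (190,355) still rides on the rim beside the notch edge at (235,330), so I'll keep creeping.

Emit:
{"method": "carry_out", "body": {"plan": [[[0.0001,-0.0003,0],[0,0,-0.003]],[[0.0001,-0.0003,0],[0,0,-0.003]],[[0,-0.0003,0],[0,0,-0.003]],[[0.0001,-0.0003,0],[0,0,-0.003]],[[0,0,0],[0,0,0]]]}}

```text
t: 10.68
position: [0.4905, -0.1131, 0.0526]
tool_rot: [1.595, 2.706, 0.003]
wrist_force: [3.7, 5.8, 0.7]
gripper_width: -0.002
finger_force: 3.0
```

Emit:
{"method": "carry_out", "body": {"plan": [[[0.0001,-0.0003,0],[0,0,-0.003]],[[0.0001,-0.0003,0],[0,0,-0.003]],[[0,-0.0003,0],[0,0,-0.003]],[[0,0,0],[0,0,0]],[[0,0,0],[0,0,0]]]}}

```text
t: 11.1
position: [0.4896, -0.1134, 0.0526]
tool_rot: [1.583, 2.713, 0.002]
wrist_force: [3.1, 6.3, 0.7]
gripper_width: -0.001
finger_force: 3.0
```

Emit:
{"method": "carry_out", "body": {"plan": [[[0.0001,-0.0003,0],[0,0,-0.003]],[[0.0001,-0.0003,0],[0,0,-0.003]],[[0,-0.0003,0],[0,0,-0.003]],[[0,0,0],[0,0,0]],[[0,0,0],[0,0,0]]]}}

```text
t: 11.52
position: [0.4888, -0.1136, 0.0526]
tool_rot: [1.57, 2.72, 0.003]
wrist_force: [2.8, 6.7, -0.1]
gripper_width: -0.001
finger_force: 3.0
```

Run:
```python
from h import *
where();print(ctrl.sense()['wrist_force'])
p=cam("wrist");cv2.imwrite("pics/w5.png",cv2.resize(p["pixels"][300:420,:160],(800,600),interpolation=cv2.INTER_CUBIC))
```

```text
yaw-phi 120.0055580673126 radial 0.0962503727861084 tang -0.02367575194489388 z 0.05261059618542517
[ 2.81889502  6.73726063 -0.12858603]
```

View pics/w5.png

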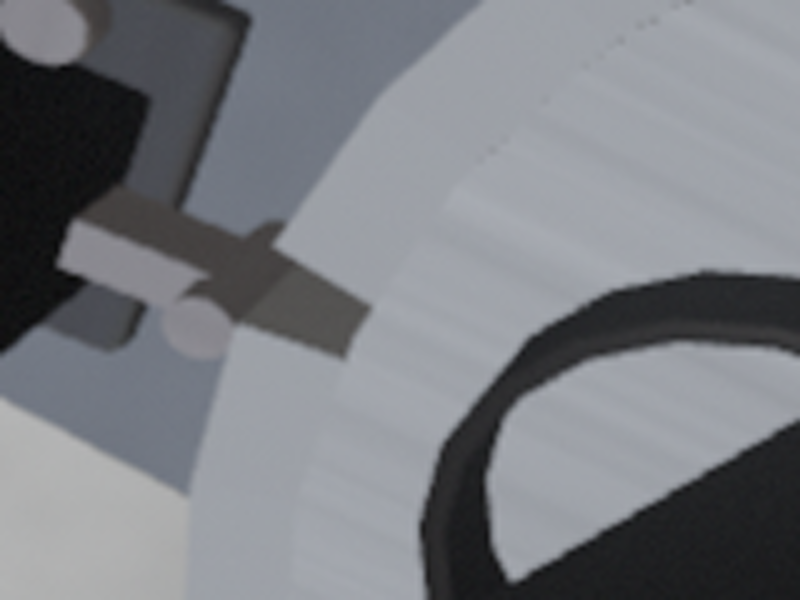

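The roller at (198,328) is about 25 crop pixels short of the notch. I'll continue.

Emit:
{"method": "carry_out", "body": {"plan": [[[0.0001,-0.0003,0],[0,0,-0.003]],[[0.0001,-0.0003,0],[0,0,-0.003]],[[0,-0.0003,0],[0,0,-0.003]],[[0,0,0],[0,0,0]],[[0,0,0],[0,0,0]]]}}

```text
t: 11.98
position: [0.4879, -0.1139, 0.0526]
tool_rot: [1.558, 2.727, 0.003]
wrist_force: [3.7, 6.8, 0.7]
gripper_width: 0.001
finger_force: 3.1
```

Emit:
{"method": "carry_out", "body": {"plan": [[[0.0001,-0.0003,0],[0,0,-0.003]],[[0.0001,-0.0003,0],[0,0,-0.003]],[[0,-0.0003,0],[0,0,-0.003]],[[0,0,0],[0,0,0]],[[0,0,0],[0,0,0]]]}}

```text
t: 12.4
position: [0.4868, -0.1143, 0.0526]
tool_rot: [1.546, 2.734, 0.002]
wrist_force: [2.3, 5.6, 0.6]
gripper_width: -0.001
finger_force: 2.5
```

Emit:
{"method": "carry_out", "body": {"plan": [[[0.0001,-0.0003,0],[0,0,-0.003]],[[0.0001,-0.0003,0],[0,0,-0.003]],[[0,0,0],[0,0,0]],[[0,0,0],[0,0,0]],[[0,0,0],[0,0,0]]]}}

```text
t: 12.82
position: [0.4855, -0.1156, 0.0523]
tool_rot: [-1.54, -2.738, 0.001]
wrist_force: [-0.3, -0.3, 0.2]
gripper_width: 0.002
finger_force: 0.0
```

Run:
```python
from h import *
where();print(ctrl.sense()['wrist_force'])
p=cam("wrist");cv2.imwrite("pics/w6.png",cv2.resize(p["pixels"][300:420,:160],(800,600),interpolation=cv2.INTER_CUBIC))
a=cv2.imread("pics/w5.png").astype(int);b=cv2.imread("pics/w6.png").astype(int)
m=np.abs(a-b).sum(2)>60;print(m.sum());ys,xs=np.where(m);print(xs.min(),xs.max(),ys.min(),ys.max())
for im in(a,b):print(im[300:345:15,160:320:20].mean(2).round().astype(int).tolist())
```

```text
yaw-phi 121.28480856468755 radial 0.09572193470823212 tang -0.021950066230300755 z 0.05226503280444909
[-0.32734431 -0.29800579  0.23742574]
81125
0 799 0 599
[[140, 123, 121, 66, 67, 74, 82, 83], [125, 136, 138, 137, 65, 83, 82, 82], [126, 138, 137, 137, 157, 117, 78, 83]]
[[97, 121, 122, 122, 129, 139, 140, 141], [122, 121, 121, 122, 123, 122, 124, 133], [120, 122, 121, 122, 123, 92, 88, 137]]
```

View pics/w6.png

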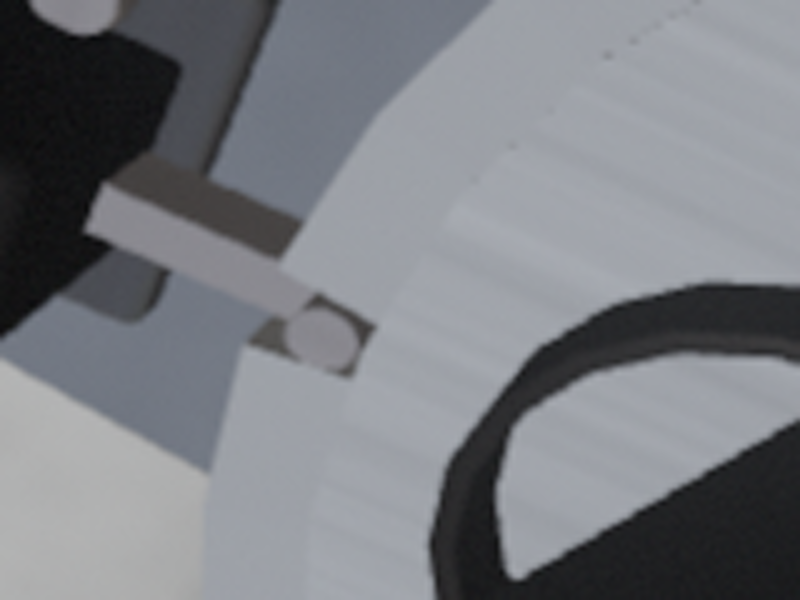

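The roller now sits in the notch at (322,338) and the wrist force has fallen to zero, so the turntable is latched. I'll back off, lift and go to the loupe.

Emit:
{"method": "carry_out", "body": {"plan": [[[0,0.006,0],[0,0,0]],[[0,0.008,0],[0,0,0]],[[0,0,-0.03],[0,0,0]],[[0,0,-0.04],[0,0,0]],[[0,0,-0.04],[0,0,0]]]}}

```text
t: 13.28
position: [0.4976, -0.1068, 0.1632]
tool_rot: [-1.537, -2.737, -0.001]
wrist_force: [1.0, -0.4, 0.2]
gripper_width: 0.002
finger_force: 0.0
```

Run:
```python
from h import *
where()
A=pose([.40,.14,.20],-.5);rows(A,15)
```

```text
yaw-phi 121.37972061098851 radial 0.0968173031276958 tang -0.037084216602273234 z 0.16317599716899703
15 x [0.0176, -0.0058, -0.0024] [-0.0001, -0.0001, 0.0698]
```

Run:
```python
from h import *
rows(pose([.438,.147,.18],-.5),15)
```

```text
15 x [0.0179, -0.0031, -0.0011] [-0.0001, -0.0001, 0.0698]
```

Emit:
{"method": "carry_out", "body": {"plan": [[[0.0179,-0.0031,-0.0011],[0,0,0.0698]],[[0.0179,-0.0031,-0.0011],[0,0,0.0698]],[[0.0179,-0.0031,-0.0011],[0,0,0.0698]],[[0.0179,-0.0031,-0.0011],[0,0,0.0698]],[[0.0179,-0.0031,-0.0011],[0,0,0.0698]]], "hand": 0}}

```text
t: 13.7
position: [0.4482, -0.0313, 0.1682]
tool_rot: [1.996, 2.426, 0.001]
wrist_force: [0.2, 0.6, -0.2]
gripper_width: 0.705
finger_force: 0.0
```

Emit:
{"method": "carry_out", "body": {"plan": [[[0.0179,-0.0031,-0.0011],[0,0,0.0698]],[[0.0179,-0.0031,-0.0011],[0,0,0.0698]],[[0.0179,-0.0031,-0.0011],[0,0,0.0698]],[[0.0179,-0.0031,-0.0011],[0,0,0.0698]],[[0.0179,-0.0031,-0.0011],[0,0,0.0698]]]}}

```text
t: 14.12
position: [0.4278, 0.0571, 0.1737]
tool_rot: [2.386, 2.043, 0.001]
wrist_force: [0.7, 0.2, -0.0]
gripper_width: 1.0
finger_force: 0.0
```

Emit:
{"method": "carry_out", "body": {"plan": [[[0.0179,-0.0031,-0.0011],[0,0,0.0698]],[[0.0179,-0.0031,-0.0011],[0,0,0.0698]],[[0.0179,-0.0031,-0.0011],[0,0,0.0698]],[[0.0179,-0.0031,-0.0011],[0,0,0.0698]],[[0.0179,-0.0031,-0.0011],[0,0,0.0698]]]}}

```text
t: 14.53
position: [0.4387, 0.1471, 0.1792]
tool_rot: [-2.705, -1.598, -0.001]
wrist_force: [1.1, -0.3, 0.8]
gripper_width: 1.0
finger_force: 0.0
```

Emit:
{"method": "carry_out", "body": {"plan": [[[0,0,0],[0,0,0]],[[0,0,0],[0,0,0]],[[0,0,0],[0,0,0]],[[0,0,0],[0,0,0]],[[0,0,0],[0,0,0]]]}}

```text
t: 14.95
position: [0.4385, 0.1447, 0.1788]
tool_rot: [2.703, 1.601, -0.0]
wrist_force: [-0.3, 0.7, 0.3]
gripper_width: 0.999
finger_force: 0.0
```

Run:
```python
from h import *
s=ctrl.sense();print(s["position"],s["joint_positions"].round(2))
p=cam("wrist");cv2.imwrite("pics/w7.png",p["pixels"])
for d in ctrl.trace(p,"loupe"):
    m=d["region"];ys,xs=np.where(m)
    print(d["confidence"],d["at"],m.sum(),xs.min(),xs.max(),ys.min(),ys.max(),p["pixels"][m].mean(0).round(),ray(p,d["at"],.018).round(4))
    if m.sum()<60000 and d["confidence"]>.5:
        # fit by silhouette of truncated cone
        from scipy.optimize import minimize
        A=np.linspace(0,2*np.pi,40)
        def iou(v):
            pts=np.array([proj(p,[v[0]+r*np.cos(a),v[1]+r*np.sin(a),z]) for r,z in((.0245,0),(.0215,.036)) for a in A]).astype(np.float32)
            k=np.zeros(m.shape,np.uint8);cv2.fillConvexPoly(k,np.round(cv2.convexHull(pts)*8).astype(int),1,shift=3)
            k=k>0;return -(k&m).sum()/(k|m).sum()
        r=minimize(iou,ray(p,d["at"],.018)[:2],method="Nelder-Mead",options=dict(initial_simplex=ray(p,d["at"],.018)[:2]+np.array([[0,0],[.006,0],[0,.006]])))
        print(r.x.round(4),r.fun)
        rows(pose([*r.x,.10],-.5),3)
```

```text
[0.43851057 0.14470839 0.17881531] [ 0.18  0.22 -0.71  2.1   0.18  0.88 -1.13]
0.81 [312.5, 195.8] 1700 282 341 180 242 [66. 66. 66.] [0.4461 0.1597 0.018 ]
[0.439 0.149] -0.4988262910798122
3 x [0.0013, -0.0005, 0.0263] [0.0001, 0.0, -0.0004]
0.68 [331.1, 85.0] 1731 315 381 36 107 [ 68.  69. 126.] [0.4958 0.2231 0.018 ]
[0.5086 0.224 ] -0.4126908396946565
3 x [0.0343, 0.0078, 0.0263] [0.0001, 0.0, -0.0004]
```

View pics/w7.png

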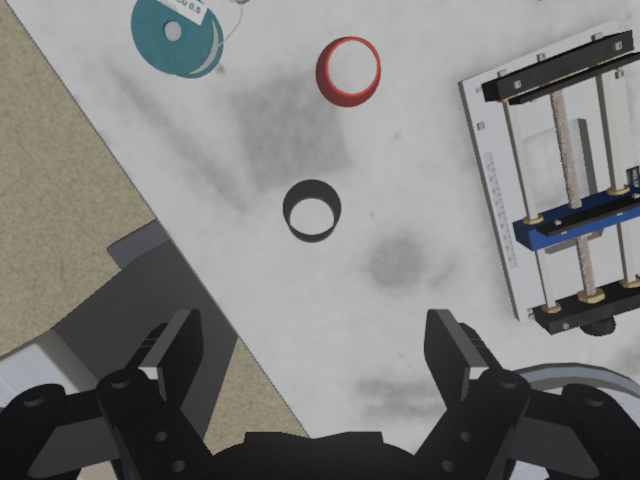

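The black loupe shows as an open cup at cols 282–341, rows 180–242. The red one is at (349,71) and stays clear of the fingers. I'll refit with the hole filled.

```bash
cat > fit.py <<'E'
from h import *
from scipy.optimize import minimize
def fit(p,m,z0=0.):
    ys,xs=np.where(m);h=cv2.convexHull(np.c_[xs,ys].astype(np.int32));f=np.zeros(m.shape,np.uint8);cv2.fillConvexPoly(f,h,1);f=f>0
    A=np.linspace(0,2*np.pi,40);x0=ray(p,(xs.mean(),ys.mean()),z0+.018)[:2]
    def iou(v):
        pts=np.array([proj(p,[v[0]+r*np.cos(a),v[1]+r*np.sin(a),z0+z]) for r,z in((.0245,0),(.0215,.036)) for a in A]).astype(np.float32)
        k=np.zeros(m.shape,np.uint8);cv2.fillConvexPoly(k,np.round(cv2.convexHull(pts)*8).astype(int),1,shift=3);k=k>0
        return -(k&f).sum()/(k|f).sum()
    r=minimize(iou,x0,method="Nelder-Mead",options=dict(initial_simplex=x0+np.array([[0,0],[.006,0],[0,.006]])));return r.x,r.fun
E
python3 - <<'E'
from fit import *
p=cam("wrist");ds=[d for d in ctrl.trace(p,"loupe") if np.ptp(p["pixels"][d["region"]].mean(0))<20 and d["region"].sum()<6000]
x,f=fit(p,ds[0]["region"]);print(x.round(4),f)
A=pose([*x,.09],-.5);rows(A,5);rows(pose([*x,.02],-.5),5,A)
E
```

```text
[0.4397 0.1482] -0.8753674309229865
5 x [0.0007, -0.0001, 0.0178] [0.0, 0.0, -0.0002]
5 x [-0.0, 0.0, 0.014] [0.0, 0.0, -0.0]
```

Emit:
{"method": "carry_out", "body": {"plan": [[[0.0007,-0.0001,0.0178],[0,0,0]],[[0.0007,-0.0001,0.0178],[0,0,0]],[[0.0007,-0.0001,0.0178],[0,0,0]],[[0.0007,-0.0001,0.0178],[0,0,0]],[[0.0007,-0.0001,0.0178],[0,0,0]]]}}

```text
t: 15.57
position: [0.4398, 0.1485, 0.0891]
tool_rot: [-2.703, -1.601, -0.0]
wrist_force: [0.3, 0.6, 0.5]
gripper_width: 1.001
finger_force: 0.0
```

Emit:
{"method": "carry_out", "body": {"plan": [[[0,0,0.02],[0,0,0]],[[0,0,0.018],[0,0,0]],[[0,0,0.016],[0,0,0]],[[0,0,0.011],[0,0,0]],[[0,0,0.005],[0,0,0]]]}}

```text
t: 15.98
position: [0.4392, 0.1485, 0.0186]
tool_rot: [-2.702, -1.602, 0.002]
wrist_force: [-0.1, -0.8, -0.6]
gripper_width: 0.997
finger_force: 0.0
```

Run:
```python
from fit import *
print(ctrl.sense()["position"])
p=cam("wrist")
for d in ctrl.trace(p,"loupe"):
    m=d["region"]
    if np.ptp(p["pixels"][m].mean(0))<20: print(d["confidence"],m.sum(),d["at"],fit(p,m))
rows(pose([.4397,.1482,.02],-.5),3)
```

```text
[0.43921683 0.14847086 0.01858933]
0.75 11368 [315.5, 308.4] (array([0.43868772, 0.14778009]), np.float64(-0.8545523233849641))
3 x [-0.0001, 0.0001, -0.0002] [-0.0003, 0.0002, -0.0002]
```

Emit:
{"method": "carry_out", "body": {"plan": [[[0,0,0],[0,0,0]],[[0,0,0],[0,0,0]],[[0,0,0],[0,0,0]],[[0,0,0],[0,0,0]],[[0,0,0],[0,0,0]]], "hand": 255, "force": 30}}

```text
t: 16.5
position: [0.4403, 0.1488, 0.0207]
tool_rot: [2.702, 1.601, 0.002]
wrist_force: [-2.5, -2.2, 13.6]
gripper_width: 0.488
finger_force: 29.2
```

Emit:
{"method": "carry_out", "body": {"plan": [[[0,0,0],[0,0,0]],[[0,0,-0.004],[0,0,0]],[[0,0,-0.012],[0,0,0]],[[0,0,-0.03],[0,0,0]],[[0,0,-0.03],[0,0,0]]]}}

```text
t: 16.92
position: [0.4388, 0.1488, 0.097]
tool_rot: [-2.701, -1.602, 0.003]
wrist_force: [0.7, -0.0, 0.2]
gripper_width: 0.486
finger_force: 30.1
```

Emit:
{"method": "carry_out", "body": {"plan": [[[0,0,-0.03],[0,0,0]],[[0,0,-0.03],[0,0,0]],[[0,0,-0.02],[0,0,0]],[[0,0,0],[0,0,0]],[[0,0,0],[0,0,0]]]}}

```text
t: 17.33
position: [0.4403, 0.1487, 0.1775]
tool_rot: [2.702, 1.6, 0.004]
wrist_force: [-0.8, 0.3, -0.9]
gripper_width: 0.485
finger_force: 30.1
```

Run:
```python
from fit import *
s=ctrl.sense();T=cur();print(s["position"],s["gripper_width"]*85,s["finger_force"])
p=cam("wrist")
for d in ctrl.trace(p,"loupe"):
    m=d["region"]
    if np.ptp(p["pixels"][m].mean(0))<20:
        for dz in(.012,.016,.020,.024): print(round(d["confidence"],2),m.sum(),d["at"],dz,*fit(p,m,s["position"][2]-dz))
n=pose([.4504,-.2105,.14],-np.pi/2+.02)
rows(n,15)
```

```text
[0.44026205 0.14866693 0.17750395] 41.20366469502812 30.11595524585573
0.58 10600 [311.7, 306.3] 0.012 [0.44161346 0.14961272] -0.7346648457949243
0.58 10600 [311.7, 306.3] 0.016 [0.44014606 0.14846121] -0.7819635394585428
0.58 10600 [311.7, 306.3] 0.02 [0.43958554 0.14715137] -0.83109108464757
0.58 10600 [311.7, 306.3] 0.024 [0.43899481 0.14655227] -0.8800954328561691
15 x [-0.0131, 0.0214, 0.0024] [0.0, 0.0, 0.07]
```

Emit:
{"method": "carry_out", "body": {"plan": [[[-0.0131,0.0214,-0.0015],[0,0,0.07]],[[-0.0131,0.0214,-0.0015],[0,0,0.07]],[[-0.0131,0.0214,-0.0015],[0,0,0.07]],[[-0.0131,0.0214,-0.0015],[0,0,0.07]],[[-0.0131,0.0214,-0.0015],[0,0,0.07]]]}}

```text
t: 17.85
position: [0.4859, 0.0318, 0.1823]
tool_rot: [-2.941, -1.102, 0.003]
wrist_force: [1.3, -0.4, -0.2]
gripper_width: 0.486
finger_force: 30.1
```

Emit:
{"method": "carry_out", "body": {"plan": [[[-0.0131,0.0214,-0.0015],[0,0,0.07]],[[-0.0131,0.0214,-0.0015],[0,0,0.07]],[[-0.0131,0.0214,-0.0015],[0,0,0.07]],[[-0.0131,0.0214,-0.0015],[0,0,0.07]],[[-0.0131,0.0214,-0.0015],[0,0,0.07]]]}}

```text
t: 18.27
position: [0.4894, -0.093, 0.1897]
tool_rot: [-3.088, -0.573, 0.003]
wrist_force: [0.3, 0.6, -0.4]
gripper_width: 0.482
finger_force: 30.1
```

Emit:
{"method": "carry_out", "body": {"plan": [[[-0.0131,0.0214,-0.0015],[0,0,0.07]],[[-0.0131,0.0214,-0.0015],[0,0,0.07]],[[-0.0131,0.0214,-0.0015],[0,0,0.07]],[[-0.0131,0.0214,-0.0015],[0,0,0.07]],[[-0.0131,0.0214,-0.0015],[0,0,0.07]]]}}

```text
t: 18.68
position: [0.4499, -0.2113, 0.1972]
tool_rot: [-3.14, -0.027, 0.003]
wrist_force: [0.4, 0.1, -0.8]
gripper_width: 0.484
finger_force: 30.1
```

Emit:
{"method": "carry_out", "body": {"plan": [[[0,0,0],[0,0,0]],[[0,0,0],[0,0,0]],[[0,0,0],[0,0,0]],[[0,0,0],[0,0,0]],[[0,0,0],[0,0,0]]]}}

```text
t: 19.1
position: [0.4511, -0.2096, 0.198]
tool_rot: [-3.141, -0.035, 0.001]
wrist_force: [0.7, -0.6, -0.4]
gripper_width: 0.484
finger_force: 30.1
```

Run:
```python
from fit import *
s=ctrl.sense();print(s["position"],s["tool_rot"],s["gripper_width"],s["joint_positions"].round(2))
p=cam("wrist");cv2.imwrite("pics/w8.png",p["pixels"])
g=cv2.GaussianBlur(cv2.cvtColor(p["pixels"],cv2.COLOR_BGR2GRAY),(0,0),1).astype(np.float32)
A=np.linspace(0,2*np.pi,90)
def cost(v):
    q=np.array([proj(p,[v[0]+.0295*np.cos(a),v[1]+.0295*np.sin(a),.034]) for a in A]).astype(np.float32)
    return float(cv2.remap(g,q[:,:1],q[:,1:],cv2.INTER_LINEAR).mean())
x0=c+.066*np.array([np.cos(3.165),np.sin(3.165)]);print(x0,proj(p,[*x0,.034]))
G=[(cost(x0+np.array([i,j])*.001),i,j) for i in range(-12,13) for j in range(-12,13)];print(sorted(G)[:4])
b=min(G);x=minimize(cost,x0+np.array(b[1:])*.001,method="Nelder-Mead",options=dict(initial_simplex=x0+np.array(b[1:])*.001+np.array([[0,0],[.001,0],[0,.001]])));print(x.x.round(4),x.fun)
d=x.x-c;print(np.hypot(*d),np.degrees(np.arctan2(d[1],d[0]))%360)
for l in["loupe"]:
  for d in ctrl.trace(p,l):
    m=d["region"];ys,xs=np.where(m);print(d["confidence"],m.sum(),xs.min(),xs.max(),ys.min(),ys.max(),fit(p,m,s["position"][2]-.0205))
```

```text
[ 0.45107825 -0.20957822  0.1979986 ] [-3.14085283e+00 -3.46406622e-02  6.93733223e-04] 0.4839328129106058 [ 0.6   0.21 -0.33  2.03  0.08  0.92 -1.32]
[ 0.45041808 -0.21034474] [313.05887886 217.08717962]
[(81.36092376708984, 0, 0), (82.15753936767578, 0, -1), (86.27957153320312, -1, 0), (87.01549530029297, 1, 0)]
[ 0.4504 -0.2108] 79.77739715576172
0.06600373601735172 181.7268595771972
0.73 10417 260 367 253 392 (array([ 0.44922722, -0.21065733]), np.float64(-0.8276442774791113))
```

View pics/w8.png

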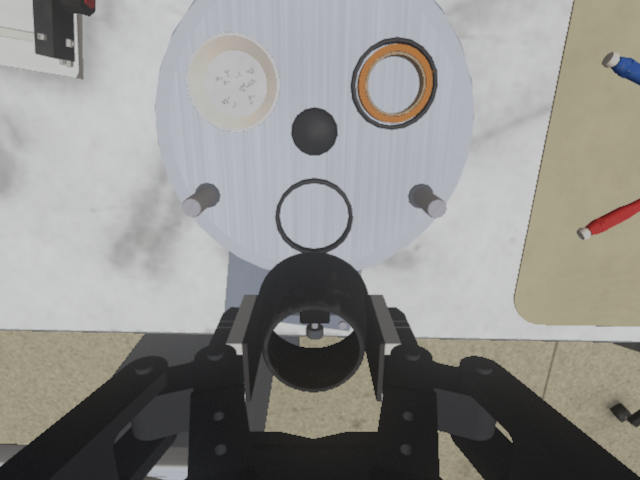

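Seat ring found at (314,216), matching the fit (0.4504, -0.2108). The loupe is held between the pads with its rim near (314,345). I'll check its position and height in the hand.

Run:
```python
from h import *
from scipy.optimize import minimize
T=cur();p=cam("wrist");ds=ctrl.trace(p,"loupe");m=ds[0]["region"]
ys,xs=np.where(m);f=np.zeros(m.shape,np.uint8);cv2.fillConvexPoly(f,cv2.convexHull(np.c_[xs,ys].astype(np.int32)),1);f=f>0
A=np.linspace(0,2*np.pi,48);M=np.linalg.inv(np.array(p["mount"]))
def sil(v):
    x,y,h,t,rt=v;P=[]
    Rm=R.from_rotvec([0,t,0]).as_matrix()
    for r,z in((.0245,h),(rt,h-.036)):
        P.append((Rm@np.c_[r*np.cos(A),r*np.sin(A),0*A+z].T).T+[x,y,0])
    q=np.concatenate(P)@M[:3,:3].T+M[:3,3]
    uv=(q[:,:2]/q[:,2:]*[p["fx"],p["fy"]]+[p["cx"],p["cy"]]).astype(np.float32)
    k=np.zeros(m.shape,np.uint8);cv2.fillConvexPoly(k,np.round(cv2.convexHull(uv)*8).astype(int),1,shift=3);return k>0
def cost(v,fix=None):
    k=sil(v);return -(k&f).sum()/(k|f).sum()
for t0 in(0,None):
  best=None
  for h0 in(.015,.02,.025):
    v0=np.array([0,0,h0]);st=np.array([.003,.002,.004])
    if t0 is None: v0=np.r_[v0,0.];st=np.r_[st,.1];g=lambda v:cost([*v,.0215])
    else: g=lambda v:cost([*v,0,.0215])
    r=minimize(g,v0,method="Nelder-Mead",options=dict(initial_simplex=np.vstack([v0]+[v0+np.eye(len(v0))[i]*st for i in range(len(v0))]),maxiter=400))
    if best is None or r.fun<best.fun:best=r
  print(best.x.round(4),best.fun)
```

```text
[-0.0064  0.001   0.033 ] -0.9583238614836705
[-0.0077  0.0011  0.034   0.0376] -0.9585452888922633
```

Run:
```python
from h import *
g=cv2.cvtColor(cv2.imread("pics/w8.png"),cv2.COLOR_BGR2GRAY)
print("col314",g[240:410:2,310:318].mean(1).round().astype(int).tolist())
for r in(300,330,345,360,375):print(r,g[r-1:r+2,236:394:2].mean(0).round().astype(int).tolist())
T=cur();print(T[:3,3])
p=cam("side");s=cv2.cvtColor(p["pixels"],cv2.COLOR_BGR2GRAY)
ds=ctrl.trace(p,"loupe")
for d in ds[:3]:
    m=d["region"];ys,xs=np.where(m);print(round(d["confidence"],2),d["at"],m.sum(),xs.min(),xs.max(),ys.min(),ys.max(),p["pixels"][m].mean(0).round())
u=proj(p,T[:3,3]).round().astype(int);print("tcp",proj(p,T[:3,3]))
for h in(-.02,0,.0205,.033):print(h,[proj(p,T[:3,3]+[dx,0,-h]).round(1).tolist() for dx in(-.0245,0,.0245)])
print(s[u[1]-12:u[1]+26,u[0]-18:u[0]+19].tolist())
```

```text
col314 [180, 180, 179, 180, 128, 50, 56, 50, 50, 50, 49, 48, 47, 47, 47, 46, 46, 45, 45, 44, 43, 43, 42, 42, 43, 41, 42, 42, 41, 41, 42, 46, 47, 57, 60, 47, 45, 46, 44, 44, 44, 43, 125, 125, 93, 56, 87, 88, 87, 90, 147, 151, 145, 141, 30, 30, 30, 30, 31, 32, 32, 32, 31, 32, 31, 32, 33, 34, 32, 33, 33, 33, 33, 34, 41, 57, 105, 148, 145, 145, 142, 146, 146, 148, 144]
300 [137, 137, 137, 109, 94, 93, 93, 93, 93, 87, 48, 45, 46, 45, 44, 44, 43, 42, 42, 41, 42, 42, 44, 41, 41, 41, 40, 41, 40, 40, 40, 40, 39, 40, 41, 41, 42, 40, 42, 41, 42, 45, 46, 47, 43, 41, 42, 42, 43, 43, 44, 46, 45, 44, 44, 46, 46, 45, 47, 47, 48, 48, 48, 49, 47, 45, 47, 47, 84, 92, 94, 94, 94, 94, 127, 195, 195, 194, 194]
330 [91, 91, 90, 91, 90, 56, 41, 40, 41, 41, 40, 39, 40, 39, 39, 43, 49, 62, 57, 163, 189, 188, 187, 188, 191, 191, 191, 190, 189, 189, 189, 192, 194, 192, 192, 105, 65, 64, 60, 57, 59, 64, 72, 75, 191, 189, 189, 188, 188, 184, 182, 176, 174, 168, 162, 155, 152, 191, 169, 53, 59, 54, 48, 44, 42, 41, 38, 39, 39, 40, 41, 42, 53, 91, 91, 91, 91, 92, 92]
345 [180, 181, 180, 99, 66, 60, 38, 36, 38, 38, 3
[... 7306 characters left out ...]
33, 134, 132, 133, 132, 133, 134, 132, 133, 132, 132, 132, 132, 125, 116, 120, 129, 132, 133, 132, 132, 133, 132, 132, 132, 131, 130, 131], [132, 132, 132, 133, 132, 132, 132, 133, 133, 132, 132, 132, 133, 132, 131, 133, 132, 133, 131, 131, 132, 133, 133, 130, 131, 134, 136, 133, 134, 132, 133, 131, 132, 131, 132, 131, 131], [133, 133, 134, 132, 134, 132, 132, 132, 133, 132, 132, 132, 131, 132, 132, 133, 131, 132, 134, 132, 133, 130, 133, 133, 135, 134, 132, 134, 134, 134, 133, 132, 133, 132, 133, 133, 132], [133, 133, 132, 133, 131, 133, 133, 131, 132, 132, 132, 131, 131, 133, 132, 133, 133, 134, 134, 134, 133, 133, 135, 133, 133, 133, 133, 134, 135, 135, 135, 132, 132, 135, 133, 132, 133]]
```

The side view puts the loupe's foot at columns 343–363, where it should be if centred in the hand, about 21 mm below the TCP. I'll lower over the seat in stages.

Run:
```python
from h import *
A=pose([.4507,-.2108,.066],-np.pi/2+.02);rows(A,5);print(cur()[:3,3])
```

```text
5 x [-0.0, 0.0001, 0.0265] [-0.0, -0.0, 0.0001]
[ 0.45090433 -0.21032139  0.19833983]
```

Emit:
{"method": "carry_out", "body": {"plan": [[[0,0.0001,0.0265],[0,0,0]],[[0,0.0001,0.0265],[0,0,0]],[[0,0.0001,0.0265],[0,0,0]],[[0,0.0001,0.0265],[0,0,0]],[[0,0.0001,0.0245],[0,0,0]]]}}

```text
t: 19.82
position: [0.4507, -0.2109, 0.0666]
tool_rot: [-3.141, -0.032, -0.0]
wrist_force: [0.6, -0.8, -0.1]
gripper_width: 0.488
finger_force: 30.1
```

Emit:
{"method": "carry_out", "body": {"plan": [[[0,0,0],[0,0,0]],[[0,0,0],[0,0,0]],[[0,0,0.001],[0,0,0]],[[0,0,0.001],[0,0,0]],[[0,0,0],[0,0,0]]]}}

```text
t: 20.23
position: [0.4515, -0.2114, 0.067]
tool_rot: [3.141, 0.031, 0.003]
wrist_force: [-0.4, -0.3, -0.1]
gripper_width: 0.487
finger_force: 30.2
```

Run:
```python
from h import *
s=ctrl.sense();print(s["position"],s["wrist_force"])
rows(pose([.4507,-.2108,.058],-np.pi/2+.02),4)
g=ctrl.read_camera("wrist")
g=cv2.cvtColor(g["pixels"],cv2.COLOR_BGR2GRAY)
p=cam("wrist")
for dx,n in((1,"+x"),(-1,"-x")):print(n,[proj(p,[.4504+dx*r,-.2108,.034]).round(1).tolist() for r in(.028,.031)])
print("foot+x",proj(p,s["position"]+[.0245,0,-.021]))
print(g[150:270,312:316].mean(1).round().astype(int).tolist())
```

```text
[ 0.45153194 -0.21136471  0.06704917] [-0.39802605 -0.29389293 -0.10120409]
4 x [-0.0002, -0.0001, 0.0023] [0.0002, -0.0005, -0.0]
+x [[311.2, 233.2], [311.3, 226.7]]
-x [[309.0, 342.2], [308.9, 347.5]]
foot+x [312.28426306 247.15526364]
[78, 76, 76, 74, 74, 73, 72, 72, 71, 70, 69, 68, 67, 66, 65, 64, 64, 63, 63, 62, 62, 62, 62, 62, 63, 62, 63, 63, 63, 62, 62, 62, 63, 62, 61, 59, 70, 150, 192, 192, 192, 192, 192, 192, 192, 192, 192, 192, 192, 192, 192, 192, 192, 192, 191, 192, 192, 192, 192, 192, 192, 192, 192, 192, 191, 191, 191, 191, 191, 191, 192, 192, 191, 191, 183, 142, 60, 57, 57, 61, 74, 84, 82, 74, 66, 129, 180, 190, 190, 190, 190, 190, 190, 190, 190, 190, 190, 190, 190, 190, 190, 171, 104, 55, 55, 54, 54, 55, 54, 54, 53, 53, 53, 53, 53, 52, 53, 53, 51, 51]
```

Emit:
{"method": "carry_out", "body": {"plan": [[[0,-0.0005,0.003],[0,0,0]],[[0,-0.0005,0.003],[0,0,0]],[[0,0,0.002],[0,0,0]],[[0,0,0.001],[0,0,0]],[[0,0,0],[0,0,0]]]}}

```text
t: 20.75
position: [0.4506, -0.2098, 0.0564]
tool_rot: [-3.141, -0.032, 0.001]
wrist_force: [0.5, 0.5, -0.6]
gripper_width: 0.484
finger_force: 30.2
```

Emit:
{"method": "carry_out", "body": {"plan": [[[0,0,0.001],[0,0,0]],[[0,0,0.001],[0,0,0]],[[0,0,0.001],[0,0,0]],[[0,0,0.001],[0,0,0]],[[0,0,0],[0,0,0]]]}}

```text
t: 21.17
position: [0.4507, -0.21, 0.0526]
tool_rot: [-3.141, -0.032, 0.0]
wrist_force: [-0.4, -0.7, -0.1]
gripper_width: 0.486
finger_force: 30.2
```

Emit:
{"method": "carry_out", "body": {"plan": [[[0,0,0.001],[0,0,0]],[[0,0,0.001],[0,0,0]],[[0,0,0],[0,0,0]],[[0,0,0],[0,0,0]],[[0,0,0],[0,0,0]]]}}

```text
t: 21.58
position: [0.4508, -0.21, 0.0508]
tool_rot: [-3.141, -0.031, 0.0]
wrist_force: [-0.5, 0.3, -0.9]
gripper_width: 0.486
finger_force: 30.2
```

Emit:
{"method": "carry_out", "body": {"plan": [[[0,0,0.001],[0,0,0]],[[0,0,0.001],[0,0,0]],[[0,0,0],[0,0,0]],[[0,0,0],[0,0,0]],[[0,0,0],[0,0,0]]]}}

```text
t: 22.0
position: [0.4508, -0.21, 0.0488]
tool_rot: [-3.141, -0.032, 0.0]
wrist_force: [-0.7, 0.5, -0.9]
gripper_width: 0.48
finger_force: 30.2
```

Emit:
{"method": "carry_out", "body": {"plan": [[[0,0,0.0005],[0,0,0]],[[0,0,0.0005],[0,0,0]],[[0,0,0],[0,0,0]],[[0,0,0],[0,0,0]],[[0,0,0],[0,0,0]]]}}

```text
t: 22.42
position: [0.4508, -0.21, 0.0478]
tool_rot: [-3.141, -0.031, -0.0]
wrist_force: [-0.2, 0.6, 0.2]
gripper_width: 0.481
finger_force: 30.2
```

Run:
```python
from fit import *
s=ctrl.sense();print(s["position"],s["wrist_force"])
p=cam("wrist");g=cv2.cvtColor(p["pixels"],cv2.COLOR_BGR2GRAY)
print("ring+x",[proj(p,[.4504+r,-.2108,.034]).round(1).tolist() for r in(.028,.031)],proj(p,[.4504+.028,-.2108,.026]).round(1))
print(g[200:290,308:314].mean(1).round().astype(int).tolist())
```

```text
[ 0.45082893 -0.21001059  0.04784009] [-0.1874993   0.59018126  0.16240162]
ring+x [[314.3, 246.1], [314.5, 238.9]] [314.3 239.8]
[192, 192, 192, 192, 192, 192, 192, 192, 192, 192, 192, 192, 192, 192, 192, 192, 192, 192, 192, 192, 192, 192, 192, 192, 192, 192, 191, 192, 192, 192, 191, 191, 191, 192, 192, 182, 135, 55, 53, 53, 53, 56, 69, 79, 77, 71, 64, 75, 148, 189, 190, 172, 106, 53, 53, 52, 52, 52, 51, 52, 50, 51, 50, 50, 50, 50, 50, 50, 50, 50, 49, 49, 49, 49, 48, 49, 48, 48, 48, 48, 47, 48, 48, 47, 47, 47, 47, 47, 47, 48]
```

The foot is inside the ring and slightly toward −x. I'll shift 1 mm, ease down and release.

Emit:
{"method": "carry_out", "body": {"plan": [[[0.0005,0,0],[0,0,0]],[[0.0005,0,0],[0,0,0]],[[0,0,0.0005],[0,0,0]],[[0,0,0.0003],[0,0,0]],[[0,0,0],[0,0,0]]]}}

```text
t: 22.88
position: [0.4517, -0.21, 0.0469]
tool_rot: [-3.141, -0.031, 0.0]
wrist_force: [0.2, 0.6, -0.5]
gripper_width: 0.482
finger_force: 30.2
```

Emit:
{"method": "carry_out", "body": {"plan": [[[0,0,0.0004],[0,0,0]],[[0,0,0.0003],[0,0,0]],[[0,0,0],[0,0,0]],[[0,0,0],[0,0,0]],[[0,0,0],[0,0,0]]]}}

```text
t: 23.3
position: [0.4518, -0.21, 0.0468]
tool_rot: [3.141, 0.031, 0.0]
wrist_force: [-3.9, 2.2, 10.9]
gripper_width: 0.484
finger_force: 32.4
```

Emit:
{"method": "carry_out", "body": {"plan": [[[0,0,-0.0006],[0,0,0]],[[0,0,0],[0,0,0]],[[0,0,0],[0,0,0]],[[0,0,0],[0,0,0]],[[0,0,0],[0,0,0]]]}}

```text
t: 23.72
position: [0.4518, -0.21, 0.0469]
tool_rot: [-3.141, -0.032, -0.0]
wrist_force: [0.1, 0.1, 0.8]
gripper_width: 0.482
finger_force: 30.5
```

Emit:
{"method": "carry_out", "body": {"plan": [[[0,0,0],[0,0,0]],[[0,0,0],[0,0,0]],[[0,0,0],[0,0,0]],[[0,0,0],[0,0,0]],[[0,0,0],[0,0,0]]], "hand": 65}}

```text
t: 24.13
position: [0.4518, -0.21, 0.0469]
tool_rot: [-3.141, -0.032, 0.0]
wrist_force: [-0.1, -0.2, 0.3]
gripper_width: 0.749
finger_force: 0.0
```

Emit:
{"method": "carry_out", "body": {"plan": [[[0,0,-0.005],[0,0,0]],[[0,0,-0.015],[0,0,0]],[[0,0,-0.03],[0,0,0]],[[0,0,-0.03],[0,0,0]],[[0,0,-0.03],[0,0,0]]]}}

```text
t: 24.55
position: [0.4515, -0.2097, 0.1584]
tool_rot: [-3.141, -0.032, 0.001]
wrist_force: [0.6, -0.7, -0.3]
gripper_width: 0.744
finger_force: 0.0
```

Emit:
{"method": "carry_out", "body": {"plan": [[[0,0,-0.03],[0,0,0]],[[0,0,-0.03],[0,0,0]],[[0,0,0],[0,0,0]],[[0,0,0],[0,0,0]],[[0,0,0],[0,0,0]]]}}

```text
t: 24.97
position: [0.4515, -0.2099, 0.2168]
tool_rot: [3.141, 0.031, -0.0]
wrist_force: [0.1, -0.2, 0.2]
gripper_width: 0.74
finger_force: 0.0
```

Run:
```python
from fit import *
s=ctrl.sense();print(s["position"],s["wrist_force"],s["gripper_width"])
p=cam("wrist");cv2.imwrite("pics/w9.png",p["pixels"])
for d in ctrl.trace(p,"loupe"):
    m=d["region"];print(round(d["confidence"],2),d["at"],m.sum(),fit(p,m,.026))
for n,r in(("p1",241.73),("p3",121.73),("notch",181.73)):
    a=np.radians(r);R0=.1155 if n=="notch" else .098
    print(n,proj(p,[*(c+R0*np.array([np.cos(a),np.sin(a)])),.071 if n!="notch" else .026]).round(1))
# post edge check
g=cv2.cvtColor(p["pixels"],cv2.COLOR_BGR2GRAY)
u=proj(p,[.4504,-.2108,.026]);print(u)
pt=lambda r,t,z:proj(p,[.4504+r*np.cos(t),-.2108+r*np.sin(t),z])
for t in(0,45,90,135,180,225,270,315):
    uv=np.array([pt(r,np.radians(t),.026) for r in np.arange(.016,.034,.001)],np.float32)
    print(t,cv2.remap(g,uv[:,:1],uv[:,1:],1).ravel().tolist())
```

```text
[ 0.4514909  -0.20993006  0.21675212] [ 0.10855636 -0.18843493  0.23225203] 0.7404734770204757
0.66 [315.5, 197.1] 1521 (array([ 0.45262244, -0.21160141]), np.float64(-0.8661567877629063))
p1 [428.7 200.6]
p3 [197.2 202.8]
notch [313.6 263.2]
[313.05659585 209.57536488]
0 [52, 52, 51, 51, 50, 51, 51, 54, 108, 151, 117, 70, 68, 65, 116, 162, 169, 168]
45 [52, 53, 52, 52, 50, 51, 51, 52, 98, 155, 147, 82, 65, 63, 127, 168, 171, 171]
90 [79, 61, 54, 52, 52, 51, 51, 50, 114, 162, 172, 157, 102, 68, 62, 113, 158, 169]
135 [170, 170, 169, 168, 165, 162, 137, 77, 66, 73, 131, 169, 155, 82, 59, 67, 75, 128]
180 [169, 169, 169, 169, 169, 170, 142, 62, 49, 49, 49, 52, 59, 61, 52, 55, 66, 62]
225 [166, 167, 168, 168, 167, 166, 140, 78, 59, 69, 115, 159, 151, 66, 52, 59, 71, 122]
270 [93, 64, 58, 53, 52, 54, 53, 53, 104, 156, 169, 158, 107, 64, 65, 96, 145, 163]
315 [53, 54, 53, 52, 51, 52, 52, 55, 99, 153, 146, 81, 72, 76, 130, 165, 167, 165]
```

```bash
python3 -c "
from bench import ctrl
print(ctrl.finish_job())"
```

```text
the job is handed in; nothing more can be done
None
```

The carousel is latched with the index pin in the rim notch, the loupe stands released in the empty seat (wide end down, about centred), and the job is handed in at about 25 s; I touched nothing else on the bench.

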